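# Take the stray choke out of the open chassis

## Robot

A 6-joint arm with a two-finger parallel gripper is mounted at the origin on a cart in front of the work surface, level with it; the furniture and walls round the work are solid. World frame = base frame: x ahead of the robot, y to its left, z up, the work surface at z = 0. Lengths are in mm, angles in rad, forces in N, time in s.
With the tool pointing down it reaches from about 300 to 775 mm from the base axis. Payload 14.6 kg.
Tool frame: the origin (TCP) lies between the finger pads; the fingertips stand 17 mm ahead of it and the grasp point (between the pads) lies 2 mm behind it (manip.tip_reach is the distance from the TCP to the fingertips, in mm); z points along the fingers, y is the line along which they close (so a half turn about z gives the same grasp; the last joint's range is limited). The gripper opens to 94 mm and grips with 3 to 60 N. Pads are 16 mm wide; open, the fingers measure 119 mm over their backs; the gripper's body (75 mm by 177 mm) begins 78 mm behind the grasp point.
Start: joints at [1.115, 0.3, 1.521, -0, 1.321, -0.067], TCP at [208.49, 508.941, 222.446] pointing down, gripper open.
Joint ranges: [-3.03, 3.03], [-0.79, 2.21], [0.23, 2.52], [-1.04, 4.18], [0, 3.07], [-2.55, 2.55]. Speed limits (rad/s): [2.22, 2.22, 2.57, 3.14, 3.14, 3.14].

## Interface

Orientations are given as [roll, pitch, yaw] about the fixed x, y, z axes, in that order (R = Rz(yaw) Ry(pitch) Rx(roll)).
In Python, from cell import manip, viewer gives the robot as it stands.
- The arm moves only by the tool apply_moves, never from a script. Its argument "moves" is a list of rows, each a list of 3 entries, a list of its own where there are three numbers: the shift along the tool's x, y, z each as a share of 0.25 m, from -1 to 1, then the turn, a rotation vector about the tool's x, y, z each as a share of pi rad, from -1 to 1, then the closure, from 0 (fully open) to 1 (shut). In form: [[[dx, dy, dz], [wx, wy, wz], grip], ...]. A call has 1 to 12 rows; each row is the pose to reach, as a shift and turn from the pose commanded when the call began, along the tool's axes at that moment, turning the shorter way round; what a row does not reach only later rows make up. A row lasts 1/12 s, in which the tool goes at most 41.7 mm and 7.16 degrees, less where a joint would pass 70% of its speed; a pose out of reach is approached as far as the arm can. A call with a number of a shift or a turn outside -1 to 1 is refused whole. A call with a gripper value outside its range is refused whole. The fingers move at their own pace and stop on an object; "squeeze" is the grip in N (left out, the last holds). Time passes only in rows, so rows that repeat a pose let the fingers close. It gives the time, the measured TCP pose, the force, the opening and the grip force at its end, in the units of the state.
- manip.read_state(): the state, without advancing time (a new reading comes with each control period).
- viewer.camera(name): name is "scene" or "top"; returns the picture (384x512x3 uint8, blue, green, red); there is no depth.
- viewer.camera_info(name): a dict with "camera_matrix" (3x3 intrinsics, pixels), "R" (3x3) and "t" (3): a world point X has camera coordinates R X + t. Camera axes: x right, y down, z forward; pixel columns grow to the right and rows downward; lengths in mm; the calibration is good to about 2 mm. A picture is of the moment at which its call begins. camera_info takes no time and is no camera call.
- manip.sign_off(): hands the job in; it is judged then, once.
The state is a dict: "clock": time; "joints": joint angles; "qd": joint speeds; "effort": joint torques, N m; "eef_pos": TCP position; "eef_rot": TCP orientation; "wrist_force": force on the tool from outside, world axes, zero at the start; "moment": the same for the moment, N m; "finger_gap": finger opening in mm; "finger_force": force on a finger pad.
Only numpy, scipy, OpenCV 4.12 (cv2) and the standard library are available. Lean on these libraries where they do the work, as an engineer would, in place of code of your own. Each camera call takes 0.05 s, during which the arm holds its last target. There are 200 camera calls.

## Task

Something rattles in the open grey sheet-steel chassis: of the three identical ring chokes on its floor two are bolted down (dark washer and bolt head on top), and the third, with an open hole, lies loose. Pick the loose choke out of the chassis and set it down gently, lying flat, in the shallow metal parts tray on the bench, and let go of it.

Things in the scene. Friction and masses are not known exactly. Their poses are not given: they have to be found in the camera images.
- loose_choke_center (a point): the loose ring choke: plain pinkish ring, 44 mm outer diameter, 20 mm high, about 0.12 kg, lying flat on the chassis floor; grasp it across the outside. The point is its centre, half-way up; z is the ring's axis. Its two bolted twins (washer and bolt on top, 32 mm high) lie in the same row along the chassis y, centres 70 mm or more apart; along chassis x 40 mm are free either side.
- chassis: the open-topped grey sheet-steel chassis, fixed on the bench: 260 mm (x) by 300 mm (y) outside, walls 55 mm high, 3 mm thick, inner floor 3 mm above the bench. Origin at the centre of its underside, z up. Two small circuit boards are fixed to the floor along the +x wall; the chokes lie 10 to 55 mm to the -x side of the centre line.
- tray: the shallow bare-metal parts tray, fixed on the bench: 160 mm (x) by 200 mm (y) outside, 15 mm high, walls and floor 3 mm thick. Origin at the centre of its underside, z up. A small battery (14 x 50 x 14 mm) lies in its corner at about x +52, y -64 mm; the rest of its floor is empty.
Things that resemble listed ones, but are neither listed nor needed, are in the scene too. What is shaped like the part that bears loose_choke_center but pink is not meant.

How it is judged (in metres and radians):
At the end, for the whole second after the job is handed in: The loose choke lies flat (within about 11 degrees) on the floor of the parts tray, wholly inside its rim, released and at rest (x of loose_choke_center in the frame of tray between -0.07 and 0.07 m and y of loose_choke_center in the frame of tray between -0.09 and 0.09 m and z of loose_choke_center in the frame of tray below 0.018 m and angle between the z axis of loose_choke_center and the z axis of tray, either way round below 0.2 rad and linear speed of loose_choke below 0.02 m/s); the robot touches nothing.
It fails at once if the choke is dropped or thrown into the tray (it comes down into the tray faster than 0.8 m/s, as after a fall of more than 3 cm) (linear speed of loose_choke above 0.8 m/s and z of loose_choke_center in the frame of tray below 0.04 m and x of loose_choke_center in the frame of tray between -0.09 and 0.09 m and y of loose_choke_center in the frame of tray between -0.11 and 0.11 m).
It also fails if it takes over 40 s, if anything falls off the work surface, if the arm or the gripper's body presses on something with over 40 N, if the wrist force passes 120 N, or if a joint passes its speed limit or range.

## Working session

There is one attempt and no reset: what is moved stays moved. The work goes in short steps, Python scripts to look and compute and a tool call to move; the robot and the scene stay as the last step left them, time stands still between calls to the robot, and variables do not carry over. Pictures are saved under pics/ and viewed, at most 10 in all, crops included, and the job is handed in when it is done.

Besides the shell and the picture viewer there is one more tool, called after ">>>" as name(argument=value, ...) on one line, values as JSON. apply_moves: Moves the arm, as the interface text tells. Shift numbers are shares of 0.25 m and turn numbers shares of pi rad, none past 1 either way. Its arguments: {"type":"object","properties":{"moves":{"type":"array"},"squeeze":{"type":"number"}},"required":["moves"]}

```bash
mkdir -p pics; python3 - <<'E'
from cell import manip, viewer
import cv2
for n in("scene","top"):
    cv2.imwrite(f"pics/{n}0.png",viewer.camera(n)); i=viewer.camera_info(n); print(n,i)
print(manip.read_state())
E
```

```text
scene {'camera_matrix': array([[406.73533678,   0.        , 262.86498627],
       [  0.        , 406.73533678, 193.09419989],
       [  0.        ,   0.        ,   1.        ]]), 'R': array([[ 0.42688612, -0.90428374,  0.00625781],
       [-0.65370634, -0.31336256, -0.68881923],
       [ 0.62484899,  0.2899566 , -0.72490614]]), 't': array([-214.28284635,  335.27881137,  720.04651867])}
top {'camera_matrix': array([[495.16338785,   0.        , 259.47704848],
       [  0.        , 495.16338785, 193.46487918],
       [  0.        ,   0.        ,   1.        ]]), 'R': array([[-0.0095622 , -0.99986449,  0.01340014],
       [-0.99078436,  0.00766299, -0.13523178],
       [ 0.13511077, -0.01456976, -0.99072337]]), 't': array([ -18.09525307,  442.09270079, 1205.90444372])}
{'clock': 0.1, 'joints': array([ 1.11540376e+00,  3.00398094e-01,  1.52150472e+00, -2.18025995e-05,
        1.32070093e+00, -6.66528623e-02]), 'qd': array([-9.82023282e-04, -9.53642474e-04, -1.00536637e-03, -9.91142041e-05,
        2.14983362e-03,  6.80647099e-04]), 'effort': array([ 1.28179818e-04, -5.32649016e+01, -3.53278184e+01,  7.08956318e-02,
        2.36040872e-02, -6.94673690e-05]), 'eef_pos': array([208.40290166, 508.75692806, 221.95867064]), 'eef_rot': array([-3.14058240e+00, -4.62702680e-05,  2.75285834e+00]), 'wrist_force': array([-0.37176304,  0.31205395, -0.28792857]), 'moment': array([ 0.07714072, -0.03762354,  0.01305996]), 'finger_force': 0.0, 'finger_gap': 94.28052333170592}
```

View pics/top0.png

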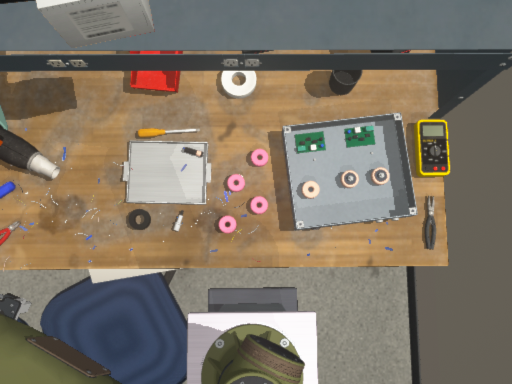

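View pics/scene0.png

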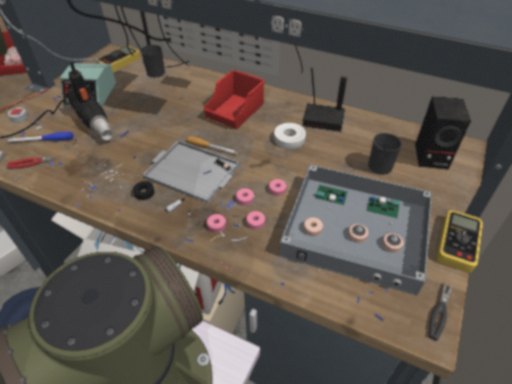

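The top view shows the chassis at (350,170) and the tray at (167,172), with its battery at (192,152). Candidates are the rings in the chassis at (311,189), (349,179) and (380,176), plus four bright pink rings on the bench at (260,157), (236,183), (259,205) and (227,224). The pink ones are excluded by the brief. (349,179) and (380,176) have dark bolt heads, so (311,189) with its open hole is the loose one. I'll confirm that in a crop.

```bash
cat > h.py <<'E'
import numpy as np, cv2
from cell import manip, viewer
def ray(n,uv,z):
    i=viewer.camera_info(n);K,R,t=i["camera_matrix"],i["R"],i["t"]
    d=R.T@np.linalg.solve(K,[uv[0],uv[1],1.]);c=-R.T@t
    return c+d*(z-c[2])/d[2]
def blob(im,box,name,z):
    x0,y0,x1,y1=box;c=im[y0:y1,x0:x1]
    h=cv2.cvtColor(c,cv2.COLOR_BGR2HSV)
    m=cv2.inRange(h,(0,40,90),(20,255,255))
    cs,_=cv2.findContours(m,cv2.RETR_EXTERNAL,cv2.CHAIN_APPROX_NONE)
    k=max(cs,key=cv2.contourArea);e=cv2.fitEllipse(k)
    uv=np.array(e[0])+[x0,y0];print(name,uv.round(1),np.round(e[1],1),ray(name,uv,z).round(1))
E
python3 - <<'E'
from h import *
t=cv2.imread("pics/top0.png");s=cv2.imread("pics/scene0.png")
blob(t,(298,176,325,203),"top",21);blob(s,(298,212,330,240),"scene",21)
blob(t,(336,166,362,192),"top",21);blob(t,(368,164,392,188),"top",21)
a=cv2.resize(t[105:235,275:425],None,fx=4,fy=4,interpolation=cv2.INTER_CUBIC)
cv2.imwrite("pics/c1.png",a)
b=cv2.resize(t[130:212,115:217],None,fx=6,fy=6,interpolation=cv2.INTER_CUBIC)
cv2.imwrite("pics/c2.png",b)
E
```

```text
top [310.  189.2] [16.9 17.5] [ 452.9 -149.6   21. ]
scene [312.7 226.1] [16.9 18.4] [ 447.5 -153.1   21. ]
top [349.2 178.6] [17.  17.6] [ 479.4 -249.7   21. ]
top [379.6 175.7] [17.  17.7] [ 486.3 -327.    21. ]
```

View pics/c1.png

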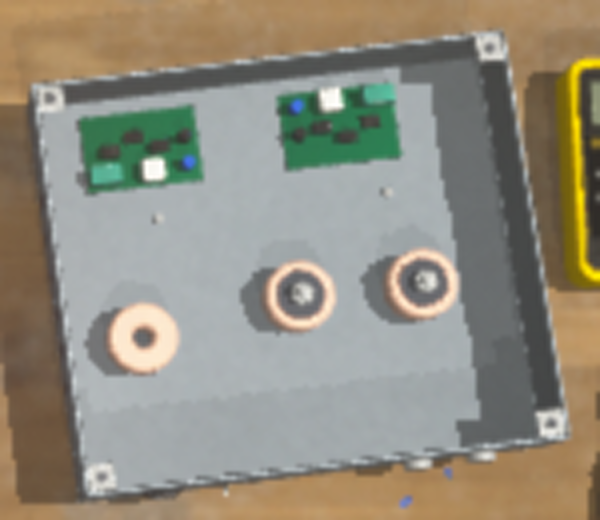

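View pics/c2.png

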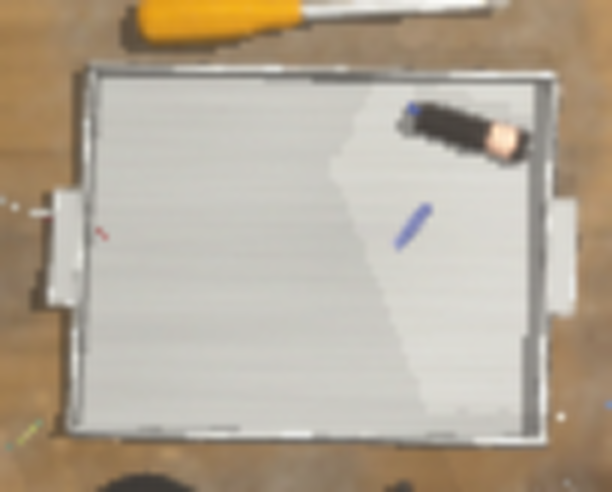

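The crop confirms it: the ring at top (310,189) is plain with an open hole, and the other two chassis rings carry washers and bolts. The tray floor is empty apart from the battery and a thin blue mark.

```bash
cat >> h.py <<'E'
from scipy.spatial.transform import Rotation as Ro
def go(p,yaw):
    s=manip.read_state();R=Ro.from_euler("xyz",s["eef_rot"])
    d=R.inv().apply(np.array(p)-s["eef_pos"])/250
    w=(R.inv()*Ro.from_euler("xyz",[np.pi,0,yaw])).as_rotvec()/np.pi
    print("shift",d.round(4),"turn",w.round(4),"dist",250*np.linalg.norm(d))
E
python3 - <<'E'
from h import *
C=[ray("top",(275+u/4,105+v/4),55) for u,v in((48,97),(488,45),(551,423),(101,478))]
T=[ray("top",(115+u/6,130+v/6),15) for u,v in((90,65),(555,73),(547,440),(68,435))]
for n,Q in(("ch",C),("tr",T)):
    Q=np.array(Q);a=Q[0]-Q[1];b=Q[3]-Q[2];e=a+b
    print(n,Q.mean(0).round(1),"yaw",np.arctan2(-e[0],e[1]).round(3),[round(np.linalg.norm(x)) for x in(a,b,Q[0]-Q[3])])
print(manip.read_state()["eef_pos"])
go((330,180,222),2.22);go((452,-150,140),1.688)
E
```

```text
ch [ 496.4 -243.9   55. ] yaw 0.114 [279, 278, 239]
tr [500.9 210.5  15. ] yaw -0.021 [198, 200, 159]
[208.40290166 508.75692806 221.95867064]
shift [-9.4850e-01 -1.0326e+00  8.0000e-04] turn [-3.000e-04  1.000e-04  1.696e-01] dist 350.523856220703
shift [-1.9004 -2.0688  0.3298] turn [-3.00e-04  2.00e-04  3.39e-01] dist 707.1191273601977
```

>>> apply_moves(moves=[[[-0.11,-0.115,0],[0,0,0.03],0.22],[[-0.22,-0.23,0],[0,0,0.06],0.22],[[-0.33,-0.345,0],[0,0,0.09],0.22],[[-0.44,-0.46,0],[0,0,0.12],0.22],[[-0.55,-0.575,0],[0,0,0.15],0.22],[[-0.66,-0.69,0],[0,0,0.17],0.22],[[-0.77,-0.805,0],[0,0,0.17],0.22],[[-0.88,-0.92,0],[0,0,0.17],0.22],[[-0.95,-1.0,0],[0,0,0.17],0.22],[[-0.95,-1.0,0],[0,0,0.17],0.22]])

```text
clock: 0.93
eef_pos: [334.4, 184.3, 222.4]
eef_rot: [-3.141, 0.001, 2.215]
wrist_force: [0.9, 0.4, -0.9]
finger_gap: 73.0
finger_force: 0.0
```

```bash
python3 -c "
from h import *
print(manip.read_state());go((452,-150,140),1.685)"
```

```text
{'clock': 0.9333, 'joints': array([ 4.08203065e-01, -8.68329537e-02,  1.94899480e+00, -6.46780328e-04,
        1.27941898e+00, -2.35852624e-01]), 'qd': array([ 0.09579617,  0.02422037, -0.02506033,  0.01315623, -0.0031522 ,
        0.11918609]), 'effort': array([ -2.98998736, -30.10150194, -34.27363873,  -0.062608  ,
         0.06339947,  -1.49680294]), 'eef_pos': array([334.40733065, 184.3352191 , 222.44160528]), 'eef_rot': array([-3.14145933e+00,  6.05119713e-04,  2.21503785e+00]), 'wrist_force': array([ 0.89044241,  0.41438294, -0.91169611]), 'moment': array([-0.0485254 ,  0.04631451,  0.00194057]), 'finger_force': 0.0, 'finger_gap': 72.9807434925605}
shift [-1.3516 -0.4271  0.3306] turn [0.     0.0002 0.1687] dist 363.8745565425582
```

>>> apply_moves(moves=[[[-0.15,-0.05,0.0],[0,0,0.03],0.22],[[-0.3,-0.1,0.0],[0,0,0.06],0.22],[[-0.45,-0.15,0.0],[0,0,0.09],0.22],[[-0.6,-0.2,0.0],[0,0,0.12],0.22],[[-0.74,-0.25,0.0],[0,0,0.15],0.22],[[-0.87,-0.32,0.05],[0,0,0.169],0.22],[[-0.95,-0.4,0.1],[0,0,0.169],0.22],[[-1.0,-0.427,0.15],[0,0,0.169],0.22],[[-1.0,-0.427,0.15],[0,0,0.169],0.22]])

```text
clock: 1.68
eef_pos: [398.5, -77.6, 182.9]
eef_rot: [-3.138, -0.001, 1.685]
wrist_force: [0.3, -0.3, -0.7]
finger_gap: 73.4
finger_force: 0.0
```

```bash
python3 -c "
from h import *
go((452,-150,140),1.685)"
```

```text
shift [-0.3121  0.1802  0.1705] turn [-0.001  -0.0004  0.    ] dist 99.67504747639643
```

>>> apply_moves(moves=[[[-0.12,0.07,0.05],[0,0,0],0.22],[[-0.24,0.14,0.11],[0,0,0],0.22],[[-0.312,0.18,0.17],[0,0,0],0.22],[[-0.312,0.18,0.17],[0,0,0],0.22],[[-0.312,0.18,0.17],[0,0,0],0.22]])

```text
clock: 2.1
eef_pos: [453.2, -147.5, 142.0]
eef_rot: [-3.14, -0.001, 1.688]
wrist_force: [0.3, -0.1, 0.3]
finger_gap: 73.5
finger_force: 0.0
```

```bash
python3 - <<'E'
from h import *
t=viewer.camera("top");s=viewer.camera("scene")
go((452,-150,23),1.685)
cv2.imwrite("pics/c3.png",cv2.resize(np.hstack([t[110:240,260:430],s[140:270,250:420]]),None,fx=2.3,fy=2.3,interpolation=cv2.INTER_CUBIC))
E
```

```text
shift [-0.0107 -0.0061  0.4807] turn [0.0001 0.     0.0012] dist 120.22129366228606
```

View pics/c3.png

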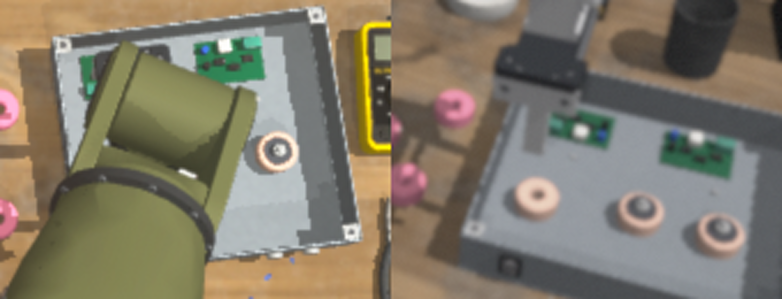

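The scene half shows the fingers above the loose choke at about (537,197) in the crop, closing along chassis x. The arm covers the choke in the top half. I'm going down.

>>> apply_moves(moves=[[[-0.01,-0.006,0.12],[0,0,0],0.22],[[-0.01,-0.006,0.24],[0,0,0],0.22],[[-0.01,-0.006,0.32],[0,0,0],0.22],[[-0.01,-0.006,0.38],[0,0,0],0.22],[[-0.01,-0.006,0.42],[0,0,0],0.22],[[-0.01,-0.006,0.45],[0,0,0],0.22],[[-0.01,-0.006,0.47],[0,0,0],0.22],[[-0.01,-0.006,0.478],[0,0,0],0.22],[[-0.01,-0.006,0.478],[0,0,0],0.22],[[-0.01,-0.006,0.478],[0,0,0],0.22]])

```text
clock: 3.03
eef_pos: [452.2, -151.1, 23.6]
eef_rot: [3.141, 0.0, 1.688]
wrist_force: [-0.0, -0.2, 0.3]
finger_gap: 73.2
finger_force: 0.0
```

```bash
python3 - <<'E'
from h import *
s=viewer.camera("scene")
go((452,-150,23),1.685)
cv2.imwrite("pics/c4.png",cv2.resize(s[170:260,260:390],None,fx=5,fy=5,interpolation=cv2.INTER_CUBIC))
E
```

```text
shift [ 0.0047 -0.0003  0.0024] turn [0.0003 0.0002 0.0009] dist 1.3276919629377082
```

View pics/c4.png

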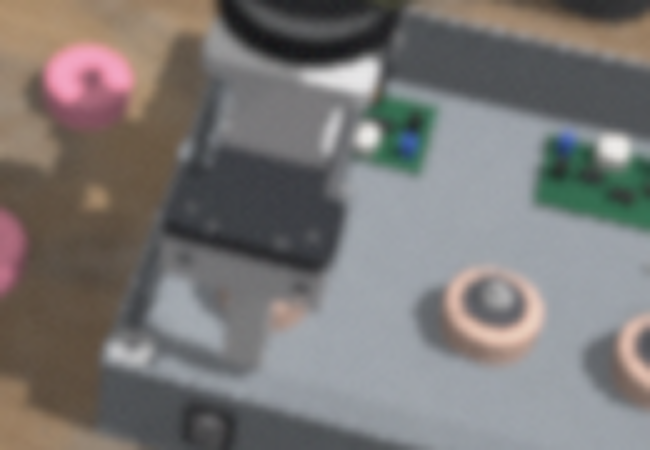

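The near finger stands in front of the choke, and ring shows on both sides of it at (222,293) and (285,312) in the crop. No contact so far, so I'm closing.

>>> apply_moves(moves=[[[0,0,0],[0,0,0],0.4],[[0,0,0],[0,0,0],0.5],[[0,0,0],[0,0,0],0.7],[[0,0,0],[0,0,0],0.7],[[0,0,0],[0,0,0],0.7],[[0,0,0],[0,0,0],0.7],[[0,0,0],[0,0,0],0.7]], squeeze=20)

```text
clock: 3.67
eef_pos: [452.0, -151.1, 23.1]
eef_rot: [3.141, 0.0, 1.688]
wrist_force: [1.2, 0.2, 0.7]
finger_gap: 42.9
finger_force: 20.0
```

>>> apply_moves(moves=[[[0,0,-0.03],[0,0,0],0.7],[[0,0,-0.1],[0,0,0],0.7],[[0,0,-0.2],[0,0,0],0.7],[[0,0,-0.32],[0,0,0],0.7],[[0,0,-0.44],[0,0,0],0.7],[[0,0,-0.5],[0,0,0],0.7],[[0,0,-0.5],[0,0,0],0.7],[[0,0,-0.5],[0,0,0],0.7]])

```text
clock: 4.33
eef_pos: [451.8, -151.0, 148.0]
eef_rot: [3.141, 0.0, 1.688]
wrist_force: [0.8, 0.3, -1.7]
finger_gap: 43.3
finger_force: 20.0
```

```bash
python3 - <<'E'
from h import *
s=viewer.camera("scene")
go((495,230,150),2.4)
cv2.imwrite("pics/c5.png",cv2.resize(s[120:260,240:410],None,fx=4,fy=4,interpolation=cv2.INTER_CUBIC))
E
```

```text
shift [ 1.4927  0.3512 -0.0113] turn [-0.0003 -0.0003 -0.2267] dist 383.36547345336413
```

View pics/c5.png

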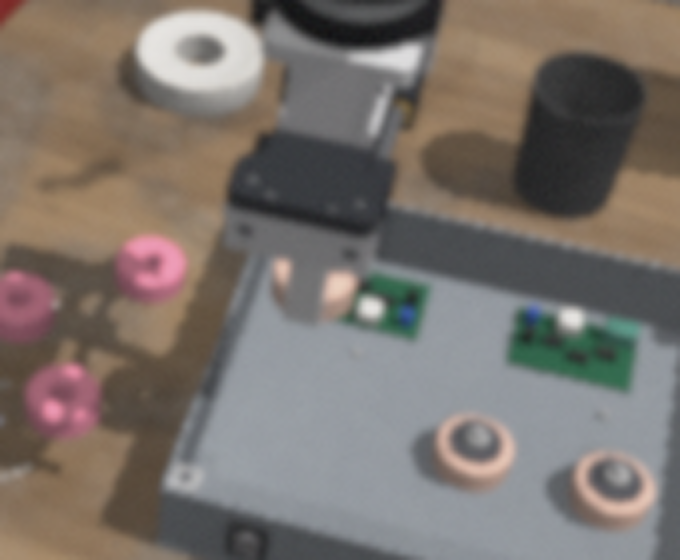

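The choke is held between the fingers at (315,285) in the crop and its old place is empty. Next is the tray, with no turn needed.

>>> apply_moves(moves=[[[0.08,0.02,0],[0,0,0],0.7],[[0.2,0.05,0],[0,0,0],0.7],[[0.33,0.08,0],[0,0,0],0.7],[[0.46,0.11,0],[0,0,0],0.7],[[0.59,0.14,0],[0,0,0],0.7],[[0.72,0.17,0],[0,0,0],0.7],[[0.85,0.2,0],[0,0,0],0.7],[[0.95,0.25,0],[0,0,0],0.7],[[1.0,0.3,0],[0,0,0],0.7],[[1.0,0.351,0],[0,0,0],0.7],[[1.0,0.351,0],[0,0,0],0.7]])

```text
clock: 5.3
eef_pos: [510.3, 108.3, 146.0]
eef_rot: [-3.139, 0.0, 1.689]
wrist_force: [0.8, -0.5, -1.0]
finger_gap: 43.1
finger_force: 20.0
```

>>> apply_moves(moves=[[[0.1,0,0],[0,0,0],0.7],[[0.22,0,0.05],[0,0,0],0.7],[[0.34,0,0.1],[0,0,0],0.7],[[0.44,0,0.15],[0,0,0],0.7],[[0.49,0,0.2],[0,0,0],0.7],[[0.49,0,0.25],[0,0,0],0.7],[[0.49,0,0.25],[0,0,0],0.7],[[0.49,0,0.25],[0,0,0],0.7]])

```text
clock: 5.97
eef_pos: [494.9, 228.2, 84.4]
eef_rot: [-3.139, 0.001, 1.687]
wrist_force: [0.9, 0.6, -1.1]
finger_gap: 42.7
finger_force: 20.0
```

```bash
python3 - <<'E'
from h import *
go((495,230,23.5),1.688)
E
```

```text
shift [0.0072 0.0016 0.2437] turn [-0.0008  0.0002 -0.0002] dist 60.95757351536275
```

>>> apply_moves(moves=[[[0,0,0.06],[0,0,0],0.7],[[0,0,0.12],[0,0,0],0.7],[[0,0,0.17],[0,0,0],0.7],[[0,0,0.2],[0,0,0],0.7],[[0,0,0.22],[0,0,0],0.7],[[0,0,0.232],[0,0,0],0.7],[[0,0,0.24],[0,0,0],0.7],[[0,0,0.243],[0,0,0],0.7],[[0,0,0.243],[0,0,0],0.7],[[0,0,0.243],[0,0,0],0.7]])

```text
clock: 6.8
eef_pos: [495.7, 229.2, 25.1]
eef_rot: [3.141, -0.0, 1.688]
wrist_force: [0.7, -0.4, -1.9]
finger_gap: 43.1
finger_force: 20.0
```

>>> apply_moves(moves=[[[0,0,0.004],[0,0,0],0.7],[[0,0,0.006],[0,0,0],0.7],[[0,0,0.006],[0,0,0],0.7]])

```text
clock: 7.05
eef_pos: [495.5, 229.1, 23.2]
eef_rot: [3.142, -0.0, 1.688]
wrist_force: [0.2, -0.1, -2.8]
finger_gap: 43.1
finger_force: 20.0
```

>>> apply_moves(moves=[[[0,0,0],[0,0,0],0.5],[[0,0,0],[0,0,0],0.4],[[0,0,0],[0,0,0],0.3],[[0,0,0],[0,0,0],0.25],[[0,0,0],[0,0,0],0.25],[[0,0,0],[0,0,0],0.25]])

```text
clock: 7.55
eef_pos: [495.6, 229.1, 23.2]
eef_rot: [3.141, 0.0, 1.688]
wrist_force: [-1.1, 0.8, 0.1]
finger_gap: 70.5
finger_force: 0.0
```

>>> apply_moves(moves=[[[0,0,-0.05],[0,0,0],0.25],[[0,0,-0.15],[0,0,0],0.25],[[0,0,-0.3],[0,0,0],0.25],[[0,0,-0.45],[0,0,0],0.25],[[0,0,-0.6],[0,0,0],0.25],[[0,0,-0.6],[0,0,0],0.25],[[-0.15,0,-0.6],[0,0,0],0.25],[[-0.3,0,-0.6],[0,0,0],0.25],[[-0.45,0,-0.6],[0,0,0],0.25],[[-0.6,0,-0.6],[0,0,0],0.25],[[-0.75,0,-0.6],[0,0,0],0.25],[[-0.75,0,-0.6],[0,0,0],0.25]])

```text
clock: 8.55
eef_pos: [517.8, 37.9, 174.0]
eef_rot: [3.141, 0.001, 1.683]
wrist_force: [-0.3, 1.0, -0.6]
finger_gap: 70.6
finger_force: 0.0
```

```bash
python3 - <<'E'
from h import *
t=viewer.camera("top");s=viewer.camera("scene")
cv2.imwrite("pics/c6.png",cv2.resize(np.hstack([t[120:220,110:240],s[130:230,130:260]]),None,fx=3,fy=3,interpolation=cv2.INTER_CUBIC))
E
```

```text
(no output)
```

View pics/c6.png

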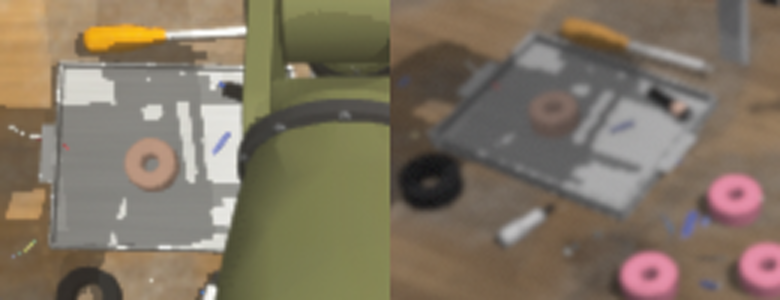

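The choke lies flat near the middle of the tray, at (150,163) in the top half of the crop and (553,112) in the scene half. The gripper is clear of it.

```bash
python3 -c "
from cell import manip
print(manip.sign_off())"
```

```text
the job is handed in; nothing more can be done
None
```

The loose choke is lying flat in the parts tray, released with the gripper clear of it, and I handed the job in about 8.6 s into the 40 s limit; sign-off gave no verdict.

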